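Tip the blue can of pins out under the socket shelf

ROBOT

A 6-joint arm with a two-finger parallel gripper is mounted at the origin on the work surface. World frame = base frame: x ahead of the robot, y to its left, z up, the work surface at z = 0. Lengths are in m, angles in rad, forces in N, time in s.
With the tool pointing down it reaches from about 0.4 to 0.825 m from the base axis. Payload 7 kg.
Tool frame: the origin (TCP) lies at the very end of the fingers, on their centre line; the grasp point (between the pads) lies 19 mm behind it (arm.pinch_z is the z of the grasp point in the tool frame, in m); z points along the fingers, y is the direction in which the jaws open and shut (so a half turn about z gives the same grasp; the last joint's range is limited). The gripper opens to 88 mm and grips with 3 to 60 N. Pads are 19 mm wide; open, the fingers measure 130 mm over their backs; the gripper's body (78 mm by 193 mm) begins 47 mm behind the grasp point.
Start: joints at [-0.976, 0.359, 0.012, 0, -1.224, -0.288], TCP at [0.204, -0.643, 0.227] pointing down, gripper open.
Joint ranges: [-3.07, 3.07], [-1.43, 2.12], [-1.02, 1.25], [-3.03, 1.67], [-3.05, -0], [-3.03, 3.03]. Speed limits (rad/s): [2.39, 2.39, 3.01, 3.14, 3.14, 3.14].

INTERFACE

Orientations are given as [roll, pitch, yaw] about the fixed x, y, z axes, in that order (R = Rz(yaw) Ry(pitch) Rx(roll)).
In Python, from station import arm gives the robot as it stands.
- The arm moves only by the tool drive_tool, never from a script. Its argument "targets" is a list of rows, each a list of 6 numbers: the shift along the world's x, y, z in units of 0.04 m (1.0 is 0.04 m), then the turn, a rotation vector about the world's x, y, z in units of 6 degrees (1.0 is 6 degrees). In form: [[x, y, z, wx, wy, wz], ...]. A call has 1 to 5 rows; each row shifts and turns the commanded pose from where the row before left it; what a row does not reach is not made up. A row lasts 1/8 s, in which the tool goes at most 62.5 mm and 10.7 degrees, less where a joint would pass 70% of its speed; a pose out of reach is approached as far as the arm can. A call with a number of a shift or a turn outside -1 to 1 is refused whole. A call with a gripper value outside its range is refused whole. "claw" is the opening, from 0 (shut) to 1 (fully open), set as the call begins (left out, the last holds). The fingers move at their own pace and stop on an object; "newtons" is the grip in N (left out, the last holds). Time passes only in rows, so rows that do not move let the fingers close. It gives the time, the measured TCP pose, the force and the opening at its end, in the units of the state.
- arm.get_state(): the state, without advancing time (a new reading comes with each control period).
- arm.grab_frame(name): name is "side" or "top"; returns (picture, depth): 384x512x3 uint8, red, green, blue; 384x512 float32, m along the optical axis (not along the pixel's ray), 0 where there is no reading.
- arm.get_calibration(name): a dict with "mtx" (3x3 intrinsics, pixels), "dist_coeffs" ([k1, k2, p1, p2, k3] as OpenCV has them; the pictures are not rectified), "origin" and "rotation" of the camera in the world. Camera axes: x right, y up, looking along -z (the intrinsics and any distortion apply to the point x, -y, -z); pixel columns grow to the right and rows downward; lengths in m; the calibration is good to about 2 mm. A picture is of the moment at which its call begins. get_calibration takes no time and is no camera call.
- arm.job_done(): hands the job in, once; it reports no verdict.
Trained networks look in the newest picture that a camera, given by its name, has taken for a name from the list of things; names that differ only in an ending like _2 or _b are one class to them, and where a whole thing is asked for, a point or a joint stands for the part that bears it (a point fixed in the world has none). Each returns a list of dicts, best first, with "score" (0 to 1); they miss things now and then, are a little off and sometimes report something else, mostly with a low value. They report only what shows in the picture. A call takes as long as a camera call.
- arm.search_frame(target, camera): "point" ([x, y, z] in m, in the coordinates of the camera as it stood for that picture, good to about 4 mm: the middle of the surface that is visible of it).
- arm.cut_out(target, camera): "pixels" (384x512 bool, what is visible of it).
- arm.landmark_of(target, camera): "point" ([x, y, z] in m, in the coordinates of the camera as it stood for that picture, good to about 4 mm: a listed point, or the origin of a listed thing).
The state is a dict: "t": time; "q": joint angles; "qd": joint speeds; "joint_efforts": joint torques, N m; "eef_pos": TCP position; "ee_rot": TCP orientation; "force": force on the tool from outside, world axes, zero at the start; "moment": the same for the moment, N m; "width": finger opening in m.
Only numpy, scipy, OpenCV 4.12 (cv2) and the standard library are available. Lean on these libraries where they do the work, as an engineer would, in place of code of your own. Each camera call takes 0.05 s, during which the arm holds its last target. There are 200 camera calls.

TASK

Take the blue tall can by its loop handle and tip it over on its pivots until both steel pins have slid out into the aluminium tray under the low shelf, then swing the can back fully upright and let go. Do not hit the shelf or tray with the arm, and leave the red can standing as it is.

Things in the scene. Friction and masses are not known exactly. Their poses are not given: they have to be found in the camera images.
- blue_can (a joint): Tilt of the blue can, rad: 0 = upright (stop), grows as its mouth swings down over the tray, 2.15 = far stop; pivot friction (0.2 N m) keeps it where left. Square open can 80 x 80 x 210 mm, 4 mm walls, upright at heights 40 to 250 mm, between two stand plates (outer faces 66 mm from its middle, 36 mm wide, 171 mm high). The oiled pins slide out between about 1.7 and 2 rad.
- blue_can_handle (a point): Middle of the loop handle's straight bar: round, 10 mm diameter, 80 mm clear length, along the rig's y. Can upright: 130 mm to the rig's -x side of the pivot axis and 90 mm below it, 90 mm clear of the can's wall. Tilting carries it on a 158 mm radius, up and then over towards +x; at 2.05 rad: 20 mm to -x, 157 mm above the axis. The bar can turn in fingers kept pointing down.
- blue_can_pivot (a point): Point on the blue can's level pivot axis, in the middle of the can, 150 mm over the bench. The axis runs along the rig's y.
- rig: Tray with low grey shelf over it, fixed. Origin on the bench below the can pivots; z up, x from handles over pivots to tray. Tray: x 40 to 270, y -240 to 240 mm, walls 30 mm high, floor 4 mm. Shelf: x 100 to 180, y -270 to 270 mm, heights 240 to 256 mm, stock on it up to 311 mm, posts at y = +-260 mm. Cans at about y = +120 and -120 mm, either colour on either side.
- pin0_centre (a point): Centre of the first steel pin, 20 mm diameter, 60 mm long, about 70 g, its z along its length; at the start it stands inside the blue can on its floor.
- pin1_centre (a point): Centre of the second steel pin, same as the first.
- red_can (a joint): Tilt of the red can, rad, 0 = upright. Same can and stand as the blue one, but red and holding two brass bushes; it is to be left alone.

How it is judged:
By the outcome, as a careful person would: the job done as asked, in the order asked, and still so for the second after the job is handed in, with the robot touching nothing.
It also fails if it takes over 54 s, if anything falls off the work surface, if the arm or the gripper's body presses on something with over 40 N, if the wrist force passes 120 N, or if a joint passes its speed limit or range.

## Working session

There is one attempt and no reset: what is moved stays moved. The work goes in short steps, Python scripts to look and compute and a tool call to move; the robot and the scene stay as the last step left them, time stands still between calls to the robot, and variables do not carry over. Pictures are saved under pics/ and viewed, about 8 in all and at most 12, crops included, and the job is handed in when it is done.

Besides the shell and the picture viewer there is one more tool, called as name(argument=value, ...) on one line, values as JSON. drive_tool: Moves the arm, as the interface text tells. Shifts and turns lie within -1 to 1; 1 stands for 0.04 m of shift or 6 degrees of turn. Its arguments: {"type":"object","properties":{"targets":{"type":"array"},"claw":{"type":"number"},"newtons":{"type":"number"}},"required":["targets"]}

```bash
mkdir -p pics
cat > h.py <<'E'
from station import arm
import numpy as np, cv2
def world(p,cam):
    c=arm.get_calibration(cam); return np.array(c["rotation"])@np.array(p)+np.array(c["origin"])
def save(cam,name):
    im,d=arm.grab_frame(cam); cv2.imwrite("pics/"+name,im[:,:,::-1]); return im,d
def lm(t,cam):
    for r in arm.landmark_of(t,cam)[:2]: print(cam,t,round(r["score"],2),world(r["point"],cam).round(4))
E
python3 - <<'E'
from h import *
a,_=save("side","s0.png")
for t in ["blue_can_handle","blue_can_pivot","rig","red_can"]: lm(t,"side")
b,_=save("top","t0.png")
for t in ["blue_can_handle","blue_can_pivot","rig","red_can","pin0_centre"]: lm(t,"top")
m=np.vstack([a,b]); cv2.imwrite("pics/b0.png",cv2.resize(m[:,:,::-1],(400,600)))
s=arm.get_state();print({k:np.round(v,3) for k,v in s.items()}, arm.pinch_z)
E
```

```text
side blue_can_handle 0.74 [ 0.5795 -0.2094  0.7764]
side blue_can_pivot 0.62 [ 0.647  -0.142   0.8439]
side rig 0.15 [ 0.6451 -0.1439  0.842 ]Traceback (most recent call last):
  File "<stdin>", line 3, in <module>
  File "h.py", line 8, in lm
    for r in arm.landmark_of(t,cam)[:2]: print(cam,t,round(r["score"],2),world(r["point"],cam).round(4))
             ~~~~~~~~~~~~~~~^^^^^^^
ValueError: it knows: blue_can_handle, blue_can_pivot, pin0_centre, pin1_centre, rig
```

View pics/s0.png

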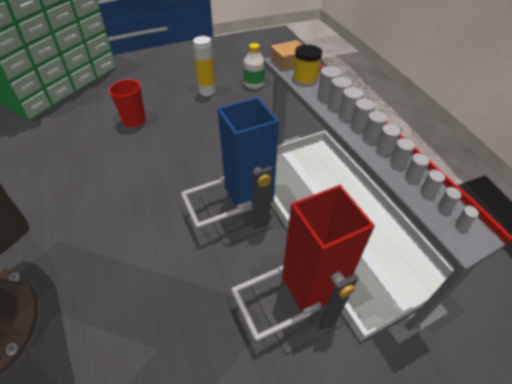

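The side view shows the blue can at about px (250,150), with its handle bar near (190,207), and the red can at (325,250). The bad heights come from my code: "rotation" is a 3-vector, so I need to convert it from rpy.

```bash
sed -i 's/^import numpy.*/import numpy as np, cv2\nfrom scipy.spatial.transform import Rotation as R/; s/np.array(c\["rotation"\])@np.array(p)/R.from_euler("xyz",c["rotation"]).apply(p)/' h.py
python3 - <<'E'
from h import *
print(arm.get_calibration("side"))
save("side","s1.png")
for t in ["blue_can_handle","blue_can_pivot","rig"]: lm(t,"side")
save("top","t0.png")
print(arm.get_calibration("top"))
for t in ["blue_can_handle","blue_can_pivot","rig","pin0_centre"]: lm(t,"top")
s=arm.get_state();print({k:np.round(v,3) for k,v in s.items()}, arm.pinch_z)
E
```

```text
{'mtx': array([[351.32219754,   0.        , 254.91667568],
       [  0.        , 351.32219754, 195.20789257],
       [  0.        ,   0.        ,   1.        ]]), 'dist_coeffs': array([-0.111133,  0.      ,  0.      ,  0.      ,  0.      ]), 'origin': array([ 0.41494835, -0.37401621,  0.61182136]), 'rotation': array([ 0.71069386, -0.00141678, -0.36178548])}
side blue_can_handle 0.75 [0.4546 0.0838 0.0581]
side blue_can_pivot 0.83 [0.5764 0.0895 0.1472]
{'mtx': array([[457.74914201,   0.        , 238.04362291],
       [  0.        , 457.74914201, 189.88176559],
       [  0.        ,   0.        ,   1.        ]]), 'dist_coeffs': array([-0.10668597,  0.        ,  0.        ,  0.        ,  0.        ]), 'origin': array([0.45987943, 0.03681647, 0.85791923]), 'rotation': array([ 1.04560808e-01,  1.31847985e-03, -1.54744109e+00])}
top blue_can_handle 0.75 [0.4508 0.0839 0.0559]
top blue_can_pivot 0.57 [0.5722 0.0941 0.1515]
top pin0_centre 0.42 [0.5743 0.0772 0.0745]
{'t': np.float64(0.65), 'q': array([-0.976,  0.359,  0.012, -0.   , -1.224, -0.288]), 'qd': array([-0.002,  0.   , -0.   , -0.   ,  0.001,  0.001]), 'joint_efforts': array([ 0.0000e+00, -5.8208e+01,  2.9322e+01,  7.0010e+00,  1.3000e-02,
       -0.0000e+00]), 'eef_pos': array([ 0.204, -0.643,  0.227]), 'ee_rot': array([-3.142,  0.   , -2.835]), 'force': array([ 0.311, -0.253,  0.064]), 'moment': array([ 0.016, -0.016, -0.048]), 'width': np.float64(0.088)} -0.0188
```

View pics/t0.png

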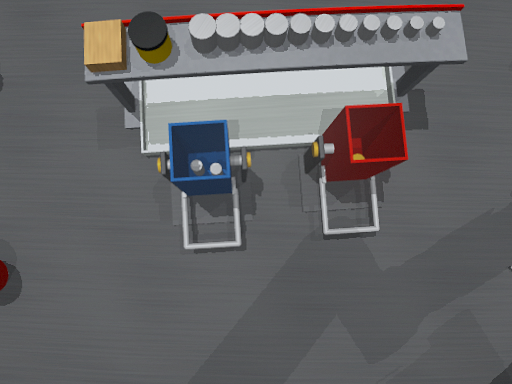

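Top view: the blue can's mouth is at px (200,150) with the pins inside it, the handle bar runs (187,247)–(240,243), and the red can is at (375,135). Next I'll get the rig yaw from these edges.

```bash
cat >> h.py <<'E'
def ray(px,z,cam):
    c=arm.get_calibration(cam); u=cv2.undistortPoints(np.array([[px]],float),c["mtx"],c["dist_coeffs"])[0,0]
    d=R.from_euler("xyz",c["rotation"]).apply([u[0],-u[1],-1]); o=np.array(c["origin"]); return o+d*(z-o[2])/d[2]
E
python3 - <<'E'
from h import *
for n,a,b,z in [("bar",(187,247),(240,243),.06),("redbar",(326,234),(378,230),.06),("shelf",(88,80),(465,61),.256),("tray",(143,151),(335,138),.03),("canmouth",(169,124),(227,121),.25),("canmouth near",(172,194),(231,192),.25)]:
    p,q=ray(a,z,"top"),ray(b,z,"top"); d=p-q; print(n,p.round(3),q.round(3),((p+q)/2).round(4),"yaw",np.degrees(np.arctan2(-d[0],d[1])).round(2),np.linalg.norm(d).round(3))
E
```

```text
bar [0.442 0.126 0.06 ] [0.451 0.034 0.06 ] [0.4465 0.0802 0.06  ] yaw 5.72 0.092
redbar [ 0.47  -0.115  0.06 ] [ 0.478 -0.207  0.06 ] [ 0.4742 -0.1613  0.06  ] yaw 5.38 0.093
shelf [0.671 0.25  0.256] [ 0.714 -0.278  0.256] [ 0.6924 -0.0139  0.256 ] yaw 4.65 0.53
tray [0.615 0.217 0.03 ] [ 0.647 -0.137  0.03 ] [0.6311 0.0398 0.03  ] yaw 5.27 0.356
canmouth [0.612 0.135 0.25 ] [0.617 0.056 0.25 ] [0.6146 0.0958 0.25  ] yaw 4.19 0.079
canmouth near [0.516 0.127 0.25 ] [0.521 0.048 0.25 ] [0.5183 0.0879 0.25  ] yaw 3.29 0.079
```

drive_tool(targets=[[0.3,0.8,0.5,0,0,1],[0.3,1,0.5,0,0,1],[0.3,1,0.5,0,0,1],[0.3,1,0.4,0,0,1],[0.3,1,0,0,0,1]], claw=1)

```text
t: 1.27
eef_pos: [0.2645, -0.4508, 0.3042]
ee_rot: [-3.139, -0.0, -2.308]
force: [1.0, -0.1, 0.2]
width: 0.0875
```

drive_tool(targets=[[0.2,1,0,0,0,1],[0.25,1,0,0,0,1],[0.25,1,0,0,0,1],[0.25,1,0,0,0,1],[0.25,1,0,0,0,1]])

```text
t: 1.9
eef_pos: [0.3119, -0.2503, 0.3029]
ee_rot: [-3.141, -0.0, -1.784]
force: [1.5, 0.0, 1.1]
width: 0.0872
```

drive_tool(targets=[[0.25,1,0,0,0,1],[0.25,1,0,0,0,1],[0.25,1,0,0,0,0.8],[0.25,1,0,0,0,0],[0.25,1,0,0,0,0]])

```text
t: 2.52
eef_pos: [0.3619, -0.0501, 0.303]
ee_rot: [-3.14, 0.0, -1.494]
force: [1.4, 0.3, -0.4]
width: 0.0876
```

drive_tool(targets=[[0.25,1,0,0,0,0],[0.25,1,0,0,0,0],[0.25,1,0,0,0,0],[0,0,0,0,0,0]])

```text
t: 3.02
eef_pos: [0.3922, 0.0706, 0.3025]
ee_rot: [3.141, 0.0, -1.492]
force: [-1.0, 0.5, -0.4]
width: 0.0874
```

```bash
python3 -c "
from h import *
s=arm.get_state();print({k:np.round(s[k],3) for k in ['t','q','eef_pos','ee_rot']})"
```

```text
{'t': np.float64(3.025), 'q': array([ 0.68 , -0.168, -0.411, -0.   , -1.328, -0.601]), 'eef_pos': array([0.392, 0.071, 0.302]), 'ee_rot': array([ 3.141,  0.   , -1.492])}
```

drive_tool(targets=[[0,0.1,-0.5,0.07,-0.83,0],[0.2,0.1,-0.8,0.07,-0.83,0],[0.3,0.04,-0.8,0.08,-0.84,0],[0.3,0,-0.9,0,0,0],[0,0,-0.8,0,0,0]], claw=0.75)

```text
t: 3.65
eef_pos: [0.4239, 0.0777, 0.15]
ee_rot: [-2.878, 0.004, -1.494]
force: [0.1, 1.0, 0.5]
width: 0.0657
```

drive_tool(targets=[[0,0,0,0,0,0]])

```text
t: 3.78
eef_pos: [0.4225, 0.0762, 0.1489]
ee_rot: [-2.882, -0.0, -1.495]
force: [-0.2, -0.5, 0.7]
width: 0.0658
```

Run:
```python
from h import *
s=arm.get_state();print({k:np.round(s[k],3) for k in ['t','q','eef_pos','ee_rot']})
r=R.from_euler("xyz",s["ee_rot"]).as_matrix();print(r.round(3))
a,_=save("side","s2.png")
for t in ["blue_can_handle","blue_can_pivot"]: lm(t,"side")
b,_=save("top","t2.png")
for t in ["blue_can_handle","blue_can_pivot"]: lm(t,"top")
cv2.imwrite("pics/b2.png",cv2.resize(np.hstack([a[40:340,100:420],b[80:380,50:370]])[:,:,::-1],(800,375)))
```

```text
{'t': np.float64(3.775), 'q': array([ 0.794, -0.162, -0.917,  0.287, -0.638, -0.934]), 'eef_pos': array([0.422, 0.076, 0.149]), 'ee_rot': array([-2.882, -0.   , -1.495])}
[[ 0.076 -0.964  0.256]
 [-0.997 -0.073  0.019]
 [ 0.    -0.256 -0.967]]
side blue_can_handle 0.84 [0.4541 0.0822 0.0604]
side blue_can_pivot 0.74 [0.5774 0.0885 0.1453]
top blue_can_pivot 0.86 [0.5755 0.0921 0.1509]
```

View pics/b2.png

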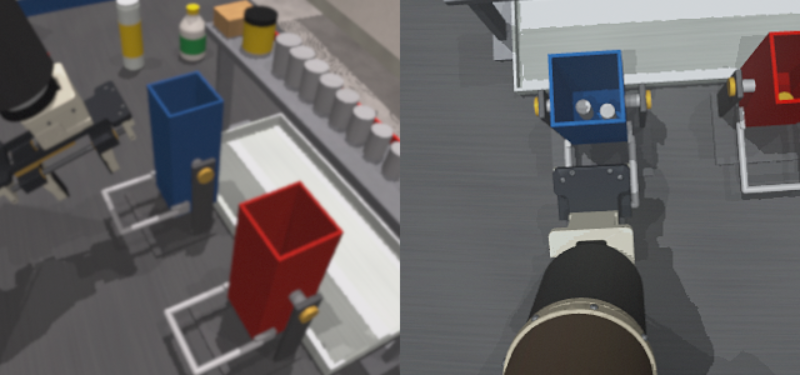

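The wide shot shows the gripper behind the bar and leaning back from the can, so the can is clear. Descending.

drive_tool(targets=[[0.2,0.03,-0.6,0,0,0],[0.2,0.03,-0.6,0,0,0],[0.2,0.03,-0.7,0,0,0],[0.2,0.03,-0.7,0,0,0],[0,0,0,0,0,0]])

```text
t: 4.7
eef_pos: [0.4632, 0.0826, 0.0549]
ee_rot: [-2.899, 0.008, -1.493]
force: [0.4, 0.2, 0.2]
width: 0.0658
```

Run:
```python
from h import *
s=arm.get_state();print({k:np.round(s[k],3) for k in ['t','q','eef_pos','ee_rot','force']})
a,_=save("side","s3.png")
cv2.imwrite("pics/b3.png",cv2.resize(a[60:260,80:300][:,:,::-1],(660,600)))
```

```text
{'t': np.float64(4.7), 'q': array([ 0.661,  0.091, -1.015,  0.463, -0.286, -1.018]), 'eef_pos': array([0.463, 0.083, 0.055]), 'ee_rot': array([-2.899,  0.008, -1.493]), 'force': array([0.441, 0.172, 0.214])}
```

View pics/b3.png

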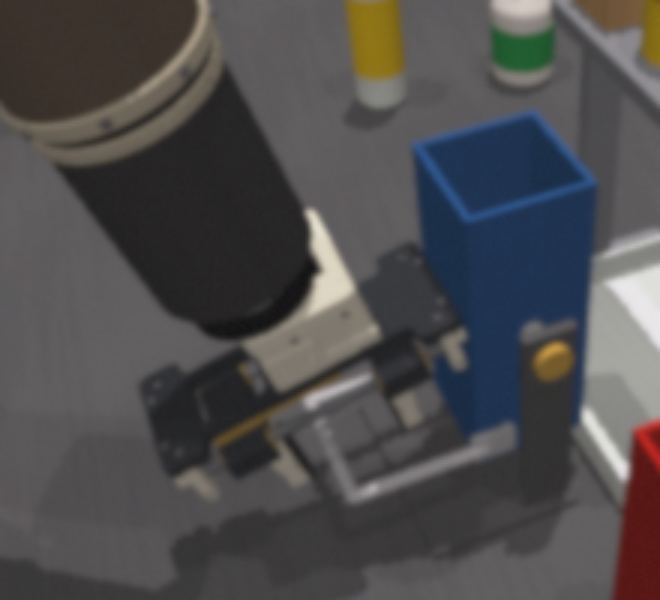

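The elbow (q3) is at its range limit. I'll ease the lean to about 11° and move back towards -x, so the bar is centred and the body stays off the can.

drive_tool(targets=[[-0.1,0,0,-0.02,0.25,0],[-0.1,0,0,-0.02,0.25,0],[0,0,0,0,0,0]])

```text
t: 5.12
eef_pos: [0.4556, 0.0841, 0.0571]
ee_rot: [-2.948, 0.011, -1.493]
force: [-0.2, -0.2, 0.8]
width: 0.0658
```

```bash
cat > st.py <<'E'
from h import *
s=arm.get_state();print({k:np.round(s[k],3) for k in ['t','q','eef_pos','force','width']})
r=R.from_euler("xyz",s["ee_rot"]).as_matrix();p=s["eef_pos"]+r[:,2]*arm.pinch_z
c,n=np.cos(.086),np.sin(.086); rig=np.array([[c,n,0],[-n,c,0],[0,0,1]])
piv=np.array([.576,.0915,.15])
print("lean",np.degrees(np.arcsin(r[:,2]@rig[0])).round(1),"pinch",p.round(4),"tcp relpiv rig",(rig@(s["eef_pos"]-piv)).round(4),"pinch",(rig@(p-piv)).round(4),"dir",(rig@r[:,2]).round(3))
corner=p-r[:,2]*.047; y=r[:,1]*np.sign(r[:,1]@rig[0]); print("body corner rel wall",(rig@(corner+y*.0965-piv))[0]+.04)
E
python3 st.py
```

```text
{'t': np.float64(5.125), 'q': array([ 0.685,  0.098, -0.924,  0.266, -0.394, -0.847]), 'eef_pos': array([0.456, 0.084, 0.057]), 'force': array([-0.161, -0.233,  0.79 ]), 'width': np.float64(0.066)}
lean 11.1 pinch [0.452  0.0836 0.0756] tcp relpiv rig [-0.1206  0.003  -0.0929] pinch [-0.1243  0.0028 -0.0744] dir [ 0.193  0.009 -0.981]
body corner rel wall 0.001367604707463825
```

drive_tool(targets=[[-0.1,-0.03,-0.1,0,0,0],[-0.05,-0.03,-0.1,0,0,0],[0,0,0,0,0,0]])

```text
t: 5.5
eef_pos: [0.448, 0.0799, 0.0471]
ee_rot: [-2.951, 0.008, -1.493]
force: [-0.6, -0.4, -1.0]
width: 0.0656
```

```bash
python3 st.py
python3 - <<'E'
from h import *
a,_=save("side","s4.png")
cv2.imwrite("pics/b4.png",cv2.resize(a[140:260,120:280][:,:,::-1],(800,600)))
E
```

```text
{'t': np.float64(5.5), 'q': array([ 0.686,  0.106, -0.959,  0.294, -0.358, -0.876]), 'eef_pos': array([0.448, 0.08 , 0.047]), 'force': array([-0.58 , -0.351, -1.034]), 'width': np.float64(0.066)}
lean 10.9 pinch [0.4445 0.0795 0.0656] tcp relpiv rig [-0.1285 -0.0006 -0.1029] pinch [-0.132  -0.0007 -0.0844] dir [ 0.189  0.007 -0.982]
body corner rel wall -0.006187420564067007
```

View pics/b4.png

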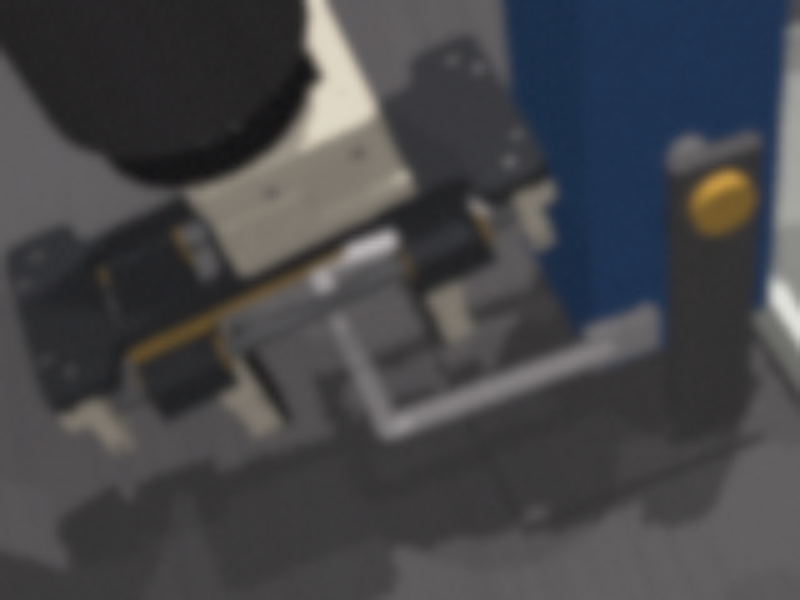

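The bar passes between the two fingers, and the body is clear of the can. Closing gently.

drive_tool(targets=[[0,0,0,0,0,0],[0,0,0,0,0,0],[0,0,0,0,0,0],[0,0,0,0,0,0],[0,0,0,0,0,0]], claw=0, newtons=12)

```text
t: 6.18
eef_pos: [0.4489, 0.0806, 0.0476]
ee_rot: [-2.95, 0.009, -1.493]
force: [0.5, -0.3, 0.2]
width: 0.0212
```

```bash
python3 st.py
```

```text
{'t': np.float64(6.175), 'q': array([ 0.686,  0.106, -0.957,  0.293, -0.359, -0.876]), 'eef_pos': array([0.449, 0.081, 0.048]), 'force': array([ 0.461, -0.296,  0.247]), 'width': np.float64(0.021)}
lean 11.0 pinch [0.4453 0.0802 0.066 ] tcp relpiv rig [-1.276e-01  1.000e-04 -1.024e-01] pinch [-1.312e-01 -1.000e-04 -8.400e-02] dir [ 0.19   0.007 -0.982]
body corner rel wall -0.005390130373858791
```

drive_tool(targets=[[0,0,0,0,0,0],[0,0,0,0,0,0]], newtons=15)

```text
t: 6.42
eef_pos: [0.4494, 0.0808, 0.0479]
ee_rot: [-2.949, 0.009, -1.493]
force: [3.1, -3.0, 0.8]
width: 0.0097
```

```bash
python3 st.py
```

```text
{'t': np.float64(6.425), 'q': array([ 0.686,  0.106, -0.957,  0.293, -0.359, -0.876]), 'eef_pos': array([0.449, 0.081, 0.048]), 'force': array([ 3.062, -3.025,  0.83 ]), 'width': np.float64(0.01)}
lean 11.0 pinch [0.4458 0.0803 0.0664] tcp relpiv rig [-0.1271  0.0002 -0.1021] pinch [-0.1307  0.     -0.0836] dir [ 0.191  0.008 -0.982]
body corner rel wall -0.004931638934165712
```

Run:
```python
import numpy as np
f=np.r_[0:.61:.12,.75:1.66:.15,1.77:2.06:.09,2.08]
b=np.c_[-130*np.cos(f)-90*np.sin(f),-90*np.cos(f)+130*np.sin(f)]
for g,d in zip(f[1:],np.diff(b,axis=0)): print(g.round(2),(d[0]*.9963/40).round(2),(d[0]*.086/40).round(2),(d[1]/40).round(2))
print(b[-1])
```

```text
0.12 -0.25 -0.02 0.41
0.24 -0.19 -0.02 0.43
0.36 -0.14 -0.01 0.45
0.48 -0.09 -0.01 0.47
0.6 -0.03 -0.0 0.47
0.75 0.04 0.0 0.59
0.9 0.13 0.01 0.58
1.05 0.21 0.02 0.55
1.2 0.29 0.03 0.51
1.35 0.37 0.03 0.46
1.5 0.43 0.04 0.4
1.65 0.49 0.04 0.34
1.77 0.42 0.04 0.21
1.86 0.33 0.03 0.13
1.95 0.34 0.03 0.1
2.04 0.35 0.03 0.06
2.08 0.16 0.01 0.02
[-15.20929485 157.38067655]
```

drive_tool(targets=[[-0.25,-0.02,0.41,0,0,0],[-0.19,-0.02,0.43,0,0,0],[-0.14,-0.01,0.45,0,0,0],[-0.09,-0.01,0.47,0,0,0],[-0.03,0,0.47,0,0,0]])

```text
t: 7.05
eef_pos: [0.4216, 0.0786, 0.138]
ee_rot: [-2.948, 0.01, -1.492]
force: [14.6, -5.3, -3.1]
width: 0.009
```

```bash
python3 st.py
```

```text
{'t': np.float64(7.05), 'q': array([ 0.754, -0.104, -0.847,  0.18 , -0.678, -0.808]), 'eef_pos': array([0.422, 0.079, 0.138]), 'force': array([14.618, -5.317, -3.112]), 'width': np.float64(0.009)}
lean 11.1 pinch [0.4181 0.0782 0.1565] tcp relpiv rig [-0.1549  0.0004 -0.012 ] pinch [-0.1585  0.0003  0.0065] dir [ 0.192  0.008 -0.981]
body corner rel wall -0.032847069046978435
```

drive_tool(targets=[[0.1,0.02,0.58,0,0,0],[0.15,0.02,0.58,0,0,0],[0.21,0.02,0.55,0,0,0],[0.29,0.03,0.51,0,0,0],[0.37,0.03,0.46,0,0,0]])

```text
t: 7.68
eef_pos: [0.4612, 0.0811, 0.243]
ee_rot: [-2.959, 0.007, -1.494]
force: [-18.5, -0.7, 10.9]
width: 0.0093
```

```bash
python3 st.py
```

```text
{'t': np.float64(7.675), 'q': array([ 0.681, -0.127, -0.576,  0.118, -0.97 , -0.664]), 'eef_pos': array([0.461, 0.081, 0.243]), 'force': array([-18.472,  -0.668,  10.904]), 'width': np.float64(0.009)}
lean 10.5 pinch [0.4578 0.0807 0.2614] tcp relpiv rig [-0.1152 -0.0005  0.093 ] pinch [-0.1186 -0.0006  0.1114] dir [ 0.182  0.005 -0.983]
body corner rel wall 0.007708350981309682
```

drive_tool(targets=[[0.38,0.04,0.44,0,0,0],[0.48,0.04,0.36,0,0,0],[0.42,0.04,0.23,0,0,0]])

```text
t: 8.05
eef_pos: [0.5158, 0.0863, 0.2846]
ee_rot: [-2.954, 0.007, -1.494]
force: [-2.9, -4.4, -1.7]
width: 0.009
```

```bash
python3 st.py
```

```text
{'t': np.float64(8.05), 'q': array([ 0.609, -0.051, -0.408,  0.103, -1.051, -0.577]), 'eef_pos': array([0.516, 0.086, 0.285]), 'force': array([-2.871, -4.416, -1.678]), 'width': np.float64(0.009)}
lean 10.8 pinch [0.5123 0.0859 0.3031] tcp relpiv rig [-0.0604 -0.      0.1346] pinch [-6.390e-02 -1.000e-04  1.531e-01] dir [ 0.187  0.005 -0.982]
body corner rel wall 0.062101184867389025
```

drive_tool(targets=[[0.33,0.03,0.13,0,0,0],[0.34,0.03,0.09,0,0,0],[0.35,0.03,0.05,0,0,0],[0,0,0,0,0,0],[0,0,0,0,0,0]])

```text
t: 8.68
eef_pos: [0.5574, 0.0901, 0.2957]
ee_rot: [-2.951, 0.007, -1.494]
force: [0.5, -5.7, 1.4]
width: 0.0088
```

drive_tool(targets=[[0.1,0.01,0.01,0,0,0],[0,0,0,0,0,0],[0,0,0,0,0,0],[0,0,0,0,0,0],[0,0,0,0,0,0]])

```text
t: 9.3
eef_pos: [0.5612, 0.0905, 0.2961]
ee_rot: [-2.952, 0.007, -1.494]
force: [0.5, -5.7, 0.8]
width: 0.0093
```

```bash
python3 st.py;  python3 - <<'E'
from h import *
a,_=save("side","s5.png")
for t in ["pin0_centre","pin1_centre","blue_can_handle"]: lm(t,"side")
b,_=save("top","t5.png")
for t in ["pin0_centre","pin1_centre"]: lm(t,"top")
cv2.imwrite("pics/b5.png",cv2.resize(np.hstack([a[60:300,200:440],b[0:240,100:340]])[:,:,::-1],(800,400)))
E
```

```text
{'t': np.float64(9.3), 'q': array([ 0.561,  0.024, -0.305,  0.093, -1.072, -0.522]), 'eef_pos': array([0.561, 0.09 , 0.296]), 'force': array([ 0.55 , -5.692,  0.797]), 'width': np.float64(0.009)}
lean 10.9 pinch [0.5576 0.0901 0.3146] tcp relpiv rig [-0.0149  0.0002  0.1461] pinch [-1.840e-02  1.000e-04  1.646e-01] dir [ 0.189  0.005 -0.982]
body corner rel wall 0.10745437955129325
side pin0_centre 0.57 [0.7266 0.0906 0.0154]
side pin1_centre 0.47 [0.7235 0.1227 0.0131]
side blue_can_handle 0.9 [0.564  0.0957 0.3086]
```

View pics/b5.png

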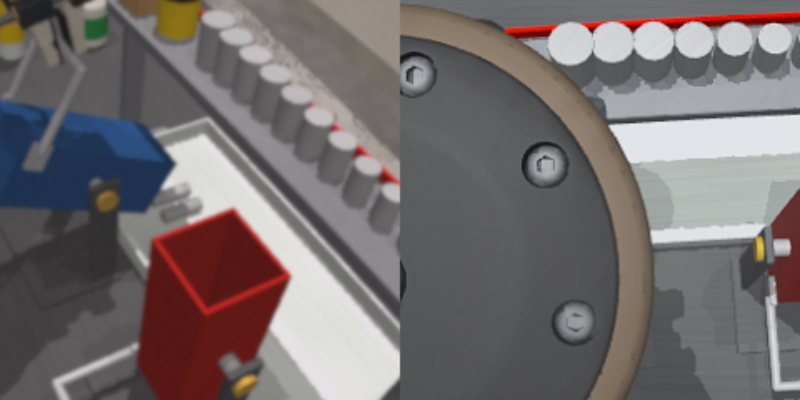

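Both pins are visible lying in the tray, at about (0.725, 0.09–0.12, 0.014), and the can mouth is clear of them. Swinging back.

drive_tool(targets=[[-0.25,-0.02,-0.03,0,0,0],[-0.3,-0.03,-0.06,0,0,0],[-0.3,-0.03,-0.1,0,0,0],[-0.3,-0.03,-0.12,0,0,0],[-0.39,-0.04,-0.2,0,0,0]])

```text
t: 10.28
eef_pos: [0.4997, 0.0858, 0.2759]
ee_rot: [-2.95, 0.009, -1.493]
force: [1.6, -0.7, 1.9]
width: 0.0094
```

drive_tool(targets=[[-0.48,-0.04,-0.36,0,0,0],[-0.43,-0.04,-0.41,0,0,0],[-0.35,-0.03,-0.49,0,0,0],[-0.29,-0.03,-0.51,0,0,0],[-0.21,-0.02,-0.55,0,0,0]])

```text
t: 10.9
eef_pos: [0.4284, 0.0798, 0.1825]
ee_rot: [-2.95, 0.011, -1.493]
force: [3.2, -1.4, 1.0]
width: 0.0092
```

```bash
python3 st.py
```

```text
{'t': np.float64(10.9), 'q': array([ 0.742, -0.145, -0.751,  0.15 , -0.812, -0.76 ]), 'eef_pos': array([0.428, 0.08 , 0.182]), 'force': array([ 3.194, -1.43 ,  0.965]), 'width': np.float64(0.009)}
lean 11.0 pinch [0.4249 0.0793 0.2009] tcp relpiv rig [-0.148   0.001   0.0325] pinch [-0.1516  0.0009  0.0509] dir [ 0.19   0.009 -0.982]
body corner rel wall -0.025806035220356842
```

drive_tool(targets=[[-0.13,-0.01,-0.58,0,0,0],[-0.02,-0.01,-0.58,0,0,0],[0.02,0,-0.47,0,0,0],[0.09,0.01,-0.47,0,0,0],[0.14,0.01,-0.45,0,0,0]])

```text
t: 11.52
eef_pos: [0.4319, 0.0798, 0.0797]
ee_rot: [-2.952, 0.011, -1.493]
force: [-7.1, 7.6, -0.5]
width: 0.0093
```

drive_tool(targets=[[0.17,0.02,-0.42,0,0,0],[0.12,0.01,-0.22,0,0,0],[0.12,0.01,-0.2,0,0,0],[0,0,0,0,0,0]])

```text
t: 12.02
eef_pos: [0.4486, 0.0812, 0.046]
ee_rot: [-2.953, 0.009, -1.493]
force: [-7.4, 8.4, -5.2]
width: 0.0096
```

```bash
python3 st.py
```

```text
{'t': np.float64(12.025), 'q': array([ 0.687,  0.11 , -0.956,  0.29 , -0.357, -0.874]), 'eef_pos': array([0.449, 0.081, 0.046]), 'force': array([-7.38 ,  8.419, -5.178]), 'width': np.float64(0.01)}
lean 10.8 pinch [0.4451 0.0807 0.0645] tcp relpiv rig [-0.1279  0.0006 -0.104 ] pinch [-0.1314  0.0005 -0.0855] dir [ 0.188  0.007 -0.982]
body corner rel wall -0.00543842496389952
```

drive_tool(targets=[[0.04,-0.02,-0.07,0,0,0],[0.03,-0.02,-0.07,0,0,0],[0,0,0,0,0,0]])

```text
t: 12.4
eef_pos: [0.4511, 0.0795, 0.0413]
ee_rot: [-2.952, 0.009, -1.493]
force: [-12.7, 6.6, 4.2]
width: 0.0094
```

```bash
python3 st.py;  python3 - <<'E'
from h import *
a,_=save("side","s6.png"); b=cv2.imread("pics/s4.png")
c=cv2.imread("pics/s6.png")
cv2.imwrite("pics/b6.png",cv2.resize(np.hstack([b[90:240,160:300],c[90:240,160:300]]),(800,428),interpolation=2))
E
```

```text
{'t': np.float64(12.4), 'q': array([ 0.676,  0.123, -0.962,  0.302, -0.337, -0.877]), 'eef_pos': array([0.451, 0.079, 0.041]), 'force': array([-12.681,   6.605,   4.221]), 'width': np.float64(0.009)}
lean 10.9 pinch [0.4476 0.079  0.0597] tcp relpiv rig [-0.1255 -0.0012 -0.1087] pinch [-0.129  -0.0014 -0.0903] dir [ 0.189  0.008 -0.982]
body corner rel wall -0.0031046941705821438
```

View pics/b6.png

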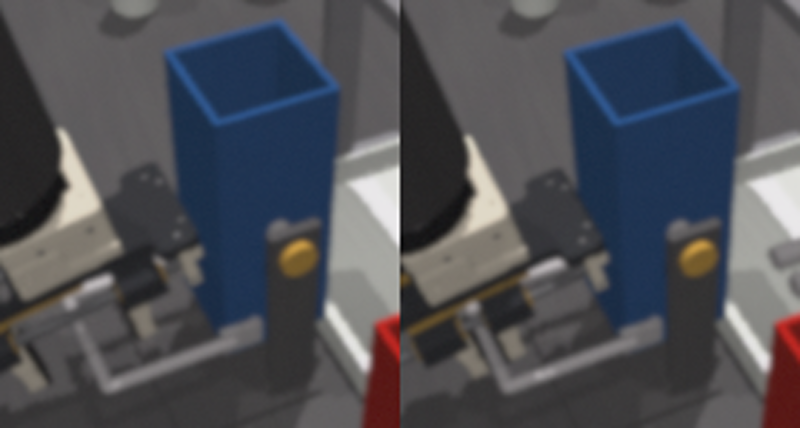

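The can looks the same as in the pre-tip picture. About 11 N of tangential reaction, well over the roughly 1.3 N of pivot friction, also shows it is on the upright stop. Releasing and backing off along the fingers.

drive_tool(targets=[[0,0,0,0,0,0],[0,0,0,0,0,0],[0,0,0,0,0,0],[0,0,0,0,0,0],[0,0,0,0,0,0]], claw=0.75)

```text
t: 13.08
eef_pos: [0.4529, 0.0793, 0.042]
ee_rot: [-2.95, 0.009, -1.493]
force: [0.1, -0.1, 0.5]
width: 0.0538
```

```bash
python3 st.py
```

```text
{'t': np.float64(13.075), 'q': array([ 0.674,  0.124, -0.96 ,  0.304, -0.338, -0.877]), 'eef_pos': array([0.453, 0.079, 0.042]), 'force': array([ 0.074, -0.084,  0.467]), 'width': np.float64(0.054)}
lean 11.0 pinch [0.4493 0.0789 0.0604] tcp relpiv rig [-0.1237 -0.0015 -0.108 ] pinch [-0.1273 -0.0017 -0.0896] dir [ 0.19   0.007 -0.982]
body corner rel wall -0.001506665343829025
```

drive_tool(targets=[[-0.07,0,0.2,0,0,0],[-0.1,0,0.5,0,0,0],[-0.15,0,0.6,0,0,0],[-0.15,0,0.8,0,0,0],[-0.15,0,0.8,0,0,0]])

```text
t: 13.7
eef_pos: [0.4274, 0.0794, 0.1594]
ee_rot: [-2.95, 0.01, -1.493]
force: [1.8, 1.0, -0.5]
width: 0.0658
```

drive_tool(targets=[[-0.2,0,0.9,0,0.6,0],[-0.2,0,0.9,0,0.6,0],[-0.3,-0.5,0.9,0,0.6,0],[0,-1,0.5,0,0,0],[0,0,0,0,0,0]])

```text
t: 14.32
eef_pos: [0.4002, 0.0183, 0.288]
ee_rot: [-3.135, 0.025, -1.498]
force: [0.5, 0.8, -0.4]
width: 0.0658
```

```bash
python3 st.py;  python3 - <<'E'
from h import *
a,_=save("side","s7.png")
for t in ["pin0_centre","pin1_centre","blue_can_handle","blue_can_pivot"]: lm(t,"side")
b,_=save("top","t7.png")
for t in ["blue_can_handle","pin0_centre"]: lm(t,"top")
a0,b0=cv2.imread("pics/s1.png"),cv2.imread("pics/t0.png")
m=np.vstack([np.hstack([a0[60:340,160:440],a[60:340,160:440,::-1]]),np.hstack([b0[0:280,120:400],b[0:280,120:400,::-1]])])
cv2.imwrite("pics/b7.png",cv2.resize(m,(600,600)))
E
```

```text
{'t': np.float64(14.325), 'q': array([ 0.523, -0.161, -0.429, -0.021, -1.286, -0.445]), 'eef_pos': array([0.4  , 0.018, 0.288]), 'force': array([ 0.505,  0.761, -0.414]), 'width': np.float64(0.066)}
lean 0.4 pinch [0.4001 0.0178 0.3068] tcp relpiv rig [-0.1814 -0.0578  0.138 ] pinch [-0.1816 -0.0583  0.1568] dir [ 0.007  0.025 -1.   ]
body corner rel wall -0.04539507079707623
side pin0_centre 0.79 [0.7246 0.0899 0.012 ]
side pin1_centre 0.69 [0.7245 0.1232 0.0167]
side blue_can_handle 0.93 [0.4523 0.0842 0.0581]
side blue_can_pivot 0.58 [0.5769 0.092  0.1489]
top blue_can_handle 0.72 [0.4452 0.0854 0.0576]
top pin0_centre 0.91 [0.7205 0.0916 0.0118]
```

View pics/b7.png

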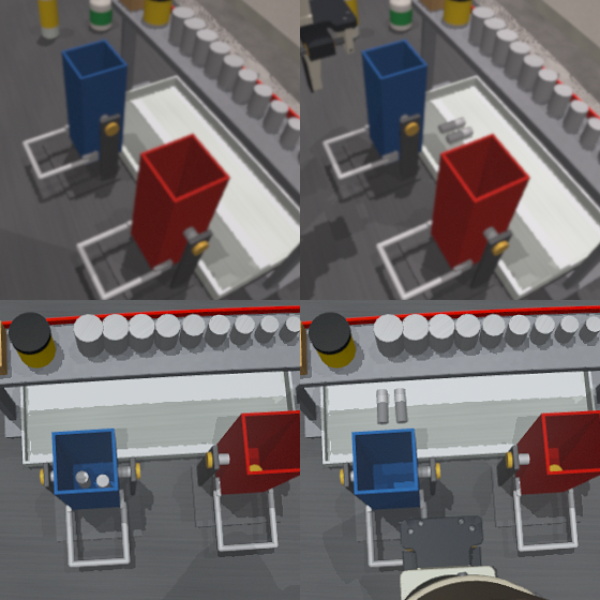

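The before/after views show the blue can empty and upright exactly as it started, both pins lying in the tray, the red can unmoved, and the arm clear of everything.

```bash
python3 -c "
from station import arm
print(arm.job_done())"
```

```text
the job is handed in; nothing more can be done
None
```

The job is done and handed in at about 14.3 s of the 54 s allowed; handing in reports no verdict. I gripped the blue can by its bar, tipped it to about 2.07 rad until both pins slid into the tray, swung it back to its upright stop, let go and backed off.

**Last checks:**
- **Pins:** both lie in the tray at about (0.72, 0.09–0.12), at heights of 12–17 mm.
- **Blue can:** it is empty and looks the same as at the start. Its handle reads 58 mm high against 60 mm expected. Before release it pushed back with about 11 N, which confirms it was on its stop.
- **Red can, shelf and stock:** they look unchanged in the before/after pictures.
- **Forces:** the highest wrist force I read was about 21 N, while tipping. I only read it between moves, not continuously.

**What didn't go to plan:**
- **Lean cut to 11°:** the 15° lean I planned for the gripper ran elbow joint 3 to −1.015, just inside its −1.02 limit.
- **Tight clearance:** at the upright position the gripper body was only an estimated 1.5–5 mm from the can wall, and on the first, abandoned descent it may have been closer. I saw no contact force at any of those points.
- **Handle position:** the handle's x differed by up to 8 mm between measurements, which did not affect the grasp.

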